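# Hold a tray end at the stop and against the sprung fence

### The job

Be my third hand while I fasten a tray end: pick up the tray end (the board with the round-shouldered handle tab, not the plain strip), stand it upright on the bed of the jig in front of the sprung fence, and slide it along until you feel its end butt against the wooden end stop. Only then, with it still at the stop, press it flat against the fence with a steady push of about 10 newtons, so that the fence's pointer stands about midway between the two ridges of the little scale, never driving the fence to the end of its travel. Finish while still gripping the board and pushing, for nothing is let go at the end, and leave the strip, the cups and the other things on the bench where they are.

Things in the scene. Friction and masses are not known exactly. Their poses are not given: they have to be found in the camera images.
- end_center (a point): Centre of the loose tray end, the part to hold: a pale wooden board on its long edge, 20 mm thick (x), 150 mm long (y), 70 mm high (z), 0.10 to 0.17 kg, same both ways round. Its ends are 34 mm high; a flat handle tab in the middle, 64 mm wide, round-shouldered, rises to 70 mm. Grip across the tab about 17 mm above this point, so that the fingers clear the fence. Starts left or right of the jig
- bed (a point): Point on the top of the jig's plywood bed, 24 mm above the bench. The jig is fixed. Its x points over the bed to the sprung fence (away from the robot), y along the fence towards the end stop, z up. The bed spans x -115 to +155 mm, y -160 to +160 mm
- fence_face (a point): Centre of the flat face of the aluminium fence plate, 13 mm above the bed; axes as the bed's, the face looks to -x. The face is 180 mm long (90 mm each way in y) and spans 2 to 24 mm above the bed. A pointer at its -y end lies over the scale. At rest the face is 60 mm in +x from bed. A backing block behind it is 56 mm high over the bench
- fence (a joint): How far the fence is pushed back (+x) from rest, in m, 0 to 0.040. Sprung at 600 N per m from zero: 10 N is 0.0167. The two ridges of the scale mark 0.011 and 0.025 for the pointer, which is in line with the fence's face. It springs forward when let go
- stop_face (a point): Point on the face of the wooden end stop, 13 mm above the bed; axes as the bed's. The face looks to -y; the board's end butts against it. The rigid block is 125 mm long in x (62 mm each way from here, so the board stays beside it as the fence gives way), 28 mm thick, 26 mm high, with a low screw head on top. Its place along y varies
- side_center (a point): Centre of the plain tray side, to be left alone: a wooden strip 20 x 170 x 34 mm on its edge, without a tab, on the other side of the jig from the tray end
- cup_a_mid (a point): Middle of an upturned black cup, 82 mm wide, 78 mm high; leave alone
- cup_b_mid (a point): Middle of an upturned dark red cup, 82 mm wide, 78 mm high; leave alone
- mug_mid (a point): Middle of a white mug, 80 mm wide, 85 mm high; leave alone
- bowl_mid (a point): Middle of a dark red bowl, 120 mm wide, 45 mm high; leave alone
- jar_mid (a point): Middle of an amber jar, 56 mm wide, 70 mm high; leave alone
- brush_mid (a point): Flat brush lying on the bench left of the jig, 170 mm long; leave alone
Things that resemble listed ones, but are neither listed nor needed, are in the scene too. Leave any black or blue look-alike of the part that bears end_center alone.

How it is judged:
By the outcome, as a careful person would: the job done as asked, in the order asked, and still so for the second after the job is handed in, while the arm keeps its last pose, push and grip.
It also fails if it takes over 48 s, if anything falls off the work surface, if the arm or the gripper's body presses on something with over 40 N, if the wrist force passes 120 N, or if a joint passes its speed limit or range.

### The arm

A 6-joint arm with a two-finger parallel gripper is mounted at the origin on the work surface. World frame = base frame: x ahead of the robot, y to its left, z up, the work surface at z = 0. Lengths are in mm, angles in degrees, forces in N, time in s.
With the tool pointing down it reaches from about 350 to 850 mm from the base axis. Payload 8.1 kg.
Tool frame: the origin (TCP) lies on the front face of the gripper's body, between the roots of the fingers; the fingertips stand r.finger_overhang ahead of it and the grasp point (between the pads) lies 54 mm ahead of it (r.finger_overhang is the distance from the TCP to the fingertips, in mm); y points along the fingers, z is the direction in which the jaws open and shut, and the axes are right-handed (so a half turn about y gives the same grasp; the last joint's range is limited). The gripper opens to 85 mm and grips with 20 to 120 N. Pads are 22 mm wide; open, the fingers measure 114 mm over their backs; the gripper's body (76 mm by 85 mm) begins 54 mm behind the grasp point. The pads swing forward as they close: fully open they stand 13 mm farther back than shut.
Start: joints at [-4.893, 7.471, 85.268, -0, 87.261, -4.893], TCP at [600.005, 0.022, 303.892] pointing down, gripper open.
Joint ranges: [-169.43, 169.43], [-51.17, 129.36], [1.28, 143.12], [-76.62, 256.62], [0, 156.53], [-152.29, 152.29]. Speed limits (degrees/s): [136.94, 136.94, 159.86, 180, 180, 180].

### API

Orientations are given as [roll, pitch, yaw] about the fixed x, y, z axes, in that order (R = Rz(yaw) Ry(pitch) Rx(roll)).
In Python, from bench import r gives the robot as it stands. The module is installed in compiled form; this text tells all that it offers.
- The arm moves only by the tool arm_command, never from a script. Its argument "increments" is a list of rows, each a list of 6 numbers: the shift along the tool's x, y, z in m, then the turn, a rotation vector about the tool's x, y, z in rad. In form: [[tx, ty, tz, wx, wy, wz], ...]. A call has exactly 10 rows; each row is the pose to reach, as a shift and turn from the pose commanded when the call began, along the tool's axes at that moment; what a row does not reach only later rows make up. A row lasts 1/8 s, in which the tool goes at most 62.5 mm and 10.7 degrees, less where a joint would pass 70% of its speed; a pose out of reach is approached as far as the arm can. A call with a gripper value outside its range is refused whole. "jaw" is the gripper's target within -1 to 1 (shut at 1, half-way at 0, fully open at -1), set as the call begins (left out, the last holds). The fingers move at their own pace and stop on an object; "force" is the grip in N (left out, the last holds). Time passes only in rows, so rows that repeat a pose let the fingers close, or fill a call up. It gives the time, the measured TCP pose, the force and the opening at its end, in the units of the state.
- r.sense(): the state, without advancing time (a new reading comes with each control period).
- r.snapshot(name): name is "scene" or "side" or "wrist"; returns the picture (480x640x3 uint8, red, green, blue); there is no depth.
- r.camera_model(name): a dict with "intrinsics" (3x3 intrinsics, pixels), "distortion" ([k1, k2, p1, p2, k3] as OpenCV has them; the pictures are not rectified), "cam_to_world" (4x4, takes a point from camera to world coordinates). Camera axes: x right, y down, z forward; pixel columns grow to the right and rows downward; lengths in mm; the calibration is good to about 2 mm. A picture is of the moment at which its call begins: read the wrist's pose just before it. camera_model takes no time and is no camera call; for the wrist camera it gives the pose at the moment of the call.
- r.hand_in(): hands the job in, once; it reports no verdict.
Trained networks look in the newest picture that a camera, given by its name, has taken for a name from the list of things; names that differ only in an ending like _2 or _b are one class to them, and where a whole thing is asked for, a point or a joint stands for the part that bears it (a point fixed in the world has none). Each returns a list of dicts, best first, with "conf" (0 to 1); they miss things now and then, are a little off and sometimes report something else, mostly with a low value. They report only what shows in the picture. A call takes as long as a camera call. They do not tell look-alikes from the thing itself.
- r.trace(camera, target): "mask" (480x640 bool, what is visible of it) and "position" ([column, row] in pixels, amid what is visible of it).
- r.spot_point(camera, target): "position" ([column, row] in pixels: a listed point, or the origin of a listed thing).
The state is a dict: "time": time; "joint_pos": joint angles; "qd": joint speeds; "joint_efforts": joint torques, N m; "tool_pos": TCP position; "tcp_rot": TCP orientation; "ft_force": force on the tool from outside, world axes, zero at the start; "wrist_torque": the same for the moment, N m; "finger_gap": finger opening in mm.
Only numpy, scipy, OpenCV 4.12 (cv2) and the standard library are available. Lean on these libraries where they do the work, as an engineer would, in place of code of your own. Each camera call takes 0.05 s, during which the arm holds its last target.

## Working session

There is one attempt and no reset: what is moved stays moved. The work goes in short steps, Python scripts to look and compute and a tool call to move; the robot and the scene stay as the last step left them, time stands still between calls to the robot, and variables do not carry over. Pictures are saved under pics/ and viewed, and the job is handed in when it is done.

Besides the shell and the picture viewer there is one more tool, called after "Call:" as name([rows], argument=value, ...), one row to a line, values as JSON. arm_command: Moves the arm, as the interface text tells. Its arguments: {"type":"object","properties":{"increments":{"type":"array","items":{"type":"array","items":{"type":"number"}}},"jaw":{"type":"number"},"force":{"type":"number"}},"required":["increments"]}

```bash
mkdir -p pics; python3 - <<'E'
from bench import r
import cv2
print(r.sense()); print(r.finger_overhang)
for n in ("scene","side","wrist"):
    im=r.snapshot(n); cv2.imwrite(f"pics/{n}0.png",im[:,:,::-1])
    m=r.camera_model(n); print(n,m)
E
```

```text
{'time': 0.0, 'joint_pos': array([-4.89367432e+00,  7.51477743e+00,  8.53300182e+01,  1.79228225e-03,
        8.72608249e+01, -4.89321206e+00]), 'qd': array([-0.02850475, -0.1426622 ,  0.06684838, -0.06710029, -0.01507402,
        0.11691861]), 'joint_efforts': array([-1.90700346e-03, -5.69404185e+01, -5.00557995e+01, -2.19391650e-04,
        1.44415747e-02,  7.24149572e-05]), 'tool_pos': array([5.99584539e+02, 6.06393674e-02, 3.02840668e+02]), 'tcp_rot': array([-9.01050829e+01,  1.07928546e-02, -9.00005595e+01]), 'ft_force': array([-0.34810934,  0.92873181, -0.14509576]), 'wrist_torque': array([ 0.05434531,  0.00010364, -0.04958375]), 'finger_gap': 85.18930223144827}
72.6
scene {'intrinsics': array([[497.78330211,   0.        , 315.42683449],
       [  0.        , 497.78330211, 237.59805107],
       [  0.        ,   0.        ,   1.        ]]), 'distortion': array([0.01472207, 0.        , 0.        , 0.        , 0.        ]), 'cam_to_world': array([[ 3.28476167e-01,  6.78108230e-01, -6.57474438e-01,
         1.29935471e+03],
       [ 9.44501962e-01, -2.39075808e-01,  2.25297141e-01,
[... 741 characters left out ...]
 0.00000000e+00,  0.00000000e+00,  0.00000000e+00,
         1.00000000e+00]])}
wrist {'intrinsics': array([[334.3419249 ,   0.        , 320.20427501],
       [  0.        , 334.3419249 , 237.82021237],
       [  0.        ,   0.        ,   1.        ]]), 'distortion': array([-0.05768403,  0.        ,  0.        ,  0.        ,  0.        ]), 'cam_to_world': array([[ 9.99998017e-01,  2.54284000e-04, -1.97527107e-03,
         5.99804311e+02],
       [-3.10563589e-04, -9.59771956e-01, -2.80780513e-01,
         7.10833081e+01],
       [-1.96720777e-03,  2.80780570e-01, -9.59769973e-01,
         3.73659230e+02],
       [ 0.00000000e+00,  0.00000000e+00,  0.00000000e+00,
         1.00000000e+00]])}
```

View pics/scene0.png

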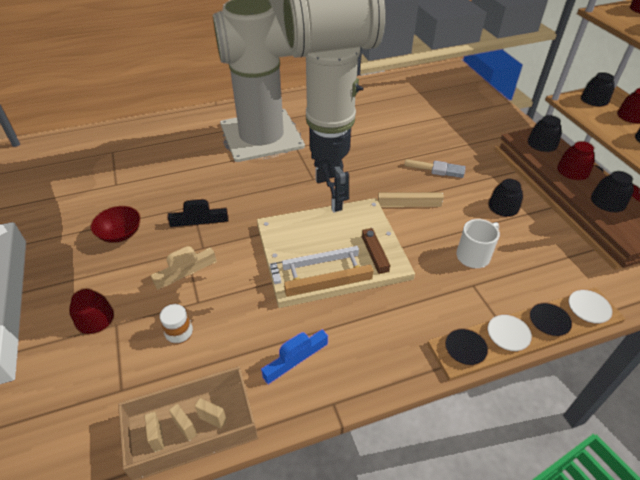

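View pics/side0.png

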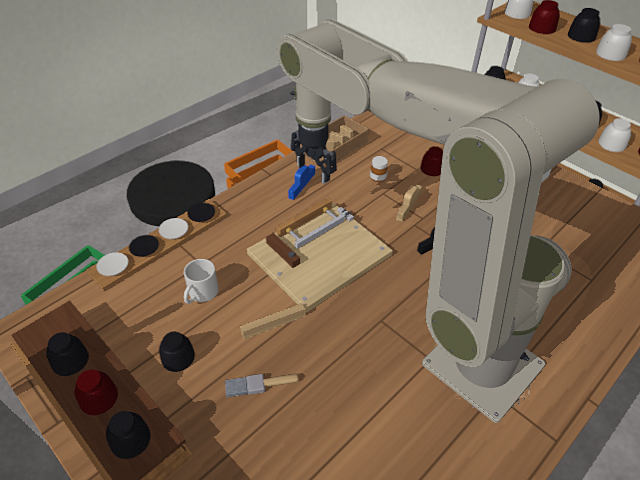

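View pics/wrist0.png

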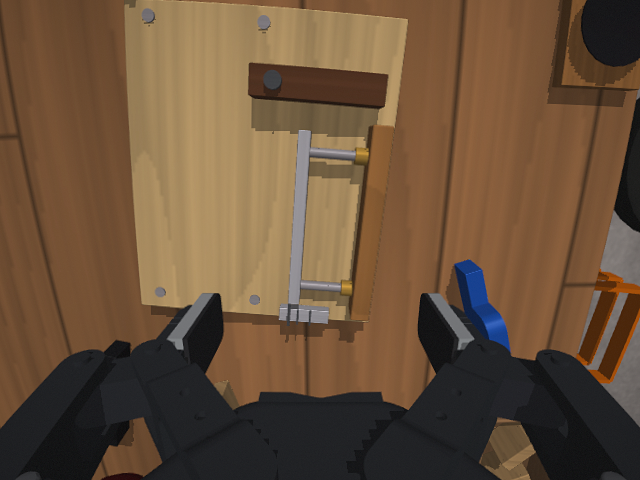

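The scene view shows the tray end at about (185,265), the jig around (335,255), the stop at (375,250), and black and blue look-alikes. The strip is at (410,200). The wrist view shows the fence at column 300, the stop at (318,85), and the scale at (305,314). Next I measure.

```bash
cat > h.py <<'E'
from bench import r
import numpy as np, cv2
def ray(m,px):
    K=m["intrinsics"];d=m["distortion"];T=m["cam_to_world"]
    u=cv2.undistortPoints(np.array([[px]],float),K,d)[0,0]
    v=T[:3,:3]@np.array([u[0],u[1],1.]); return T[:3,3],v/np.linalg.norm(v)
def onz(m,px,z):
    o,v=ray(m,px); return o+v*(z-o[2])/v[2]
def tri(rs):
    A=np.zeros((3,3));b=np.zeros(3)
    for o,v in rs:
        P=np.eye(3)-np.outer(v,v);A+=P;b+=P@o
    x=np.linalg.solve(A,b); return x,[np.linalg.norm((np.eye(3)-np.outer(v,v))@(x-o)) for o,v in rs]
def proj(m,p):
    T=np.linalg.inv(m["cam_to_world"]);rv=cv2.Rodrigues(T[:3,:3])[0]
    return cv2.projectPoints(np.array(p,float).reshape(-1,1,3),rv,T[:3,3],m["intrinsics"],m["distortion"])[0][:,0]
E
python3 - <<'E'
from h import *
Z={"end_center":35,"bed":24,"fence_face":37,"stop_face":37}
for t in Z:
    rs=[]
    for c in ("scene","side","wrist"):
        m=r.camera_model(c)
        for q in r.spot_point(c,t)[:3]:
            print(t,c,round(q["conf"],2),np.round(q["position"],1),np.round(onz(m,q["position"],Z[t]),1))
print(r.sense()["time"])
for c in ("scene","side"):
  m=r.camera_model(c)
  for q in r.trace(c,"end_center")[:3]:
    ys,xs=np.nonzero(q["mask"]); print(c,q["conf"],q["position"],xs.min(),xs.max(),ys.min(),ys.max())
for c,b in (("scene",(130,230,240,300)),("side",(380,170,440,240))):
  im=cv2.imread(f"pics/{c}0.png"); x0,y0,x1,y1=b
  s=cv2.resize(im[y0:y1,x0:x1],None,fx=7,fy=7,interpolation=cv2.INTER_CUBIC); cv2.imwrite(f"pics/{c}_crop.png",s)
E
```

```text
end_center scene 0.97 [197.3 212.6] [ 325.6 -251.7   35. ]
end_center scene 0.64 [183.  262.5] [ 482.7 -311.8   35. ]
end_center side 0.8 [301.  177.9] [ 787.  -130.6   35. ]
end_center side 0.76 [413. 200.] [ 469.6 -309.    35. ]
end_center side 0.62 [441.9 235.7] [ 314.5 -248.6   35. ]
end_center wrist 0.78 [486.8 327.9] [ 794.3 -137.9   35. ]
bed scene 0.9 [328.3 240.1] [517.2  32.5  24. ]
bed side 0.58 [322.8 252.3] [516.   39.9  24. ]
bed side 0.32 [381.  168.6] [ 647.4 -364.4   24. ]
bed wrist 0.64 [239.3 175.1] [515.5  36.5  24. ]
fence_face scene 0.74 [320.4 255.7] [569.9  -6.6  37. ]
fence_face side 0.85 [321.2 229.2] [575.6 -12.6  37. ]
fence_face wrist 0.77 [295.3 219.7] [574.   -8.1  37. ]
stop_face scene 0.69 [369.8 248. ] [585.6 111.5  37. ]
stop_face side 0.69 [287.6 249.5] [584.3 112.3  37. ]
stop_face wrist 0.83 [313.3 102.6] [593.3 105.9  37. ]
0.75
scene 0.87 [197.4, 213.9] 167 229 199 226
scene 0.85 [181.6, 263.5] 152 214 247 288
scene 0.58 [292.9, 353.0] 262 328 330 383
side 0.88 [298.2, 177.0] 288 314 165 199
side 0.74 [425.7, 245.2] 417 433 229 253
```

View pics/scene_crop.png

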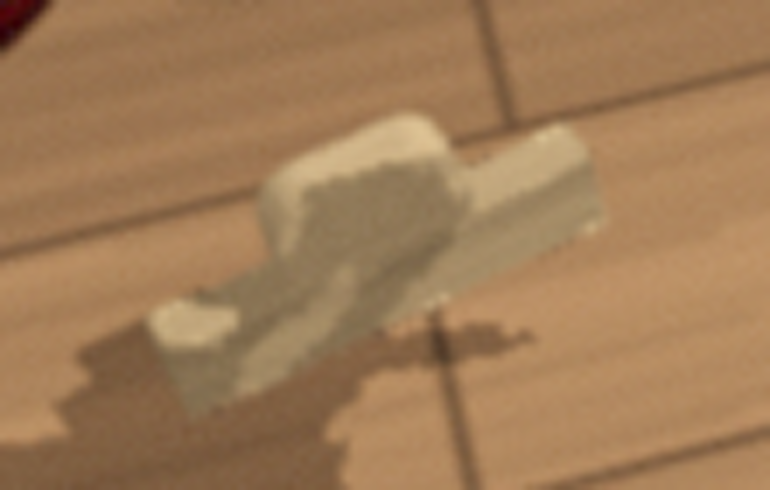

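View pics/side_crop.png

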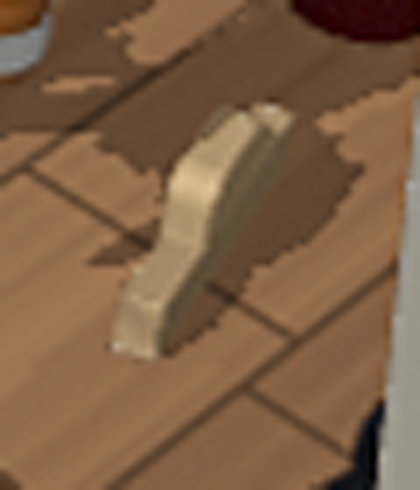

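```bash
python3 - <<'E'
from h import *
im=cv2.imread("pics/wrist0.png")
cv2.imwrite("pics/wrist_crop.png",cv2.resize(im[55:335,120:420],None,fx=2.1,fy=2.1,interpolation=cv2.INTER_CUBIC))
E
```

```text
(no output)
```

View pics/wrist_crop.png

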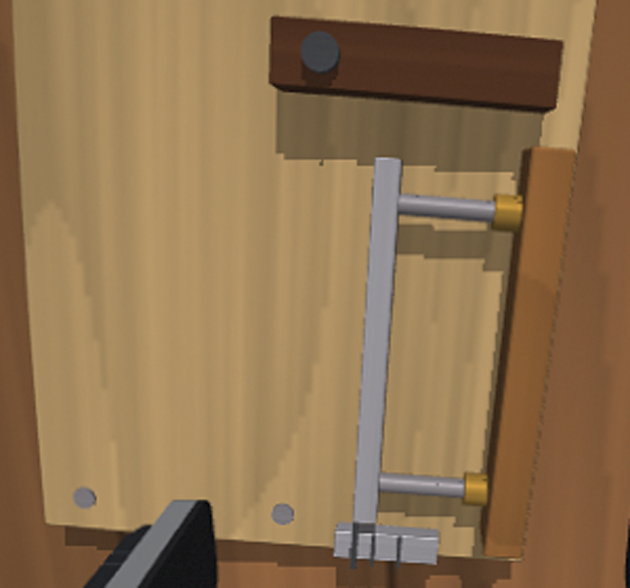

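```bash
python3 - <<'E'
from h import *
ms=r.camera_model("scene"); md=r.camera_model("side"); mw=r.camera_model("wrist")
def c(b,p,f): return (b[0]+p[0]/f-.5+.5/f, b[1]+p[1]/f-.5+.5/f)
A=onz(ms,c((130,230),(197,415),7),0);B=onz(ms,c((130,230),(605,228),7),0);print("scene base",A,B,np.linalg.norm(B-A),np.degrees(np.arctan2(*(B-A)[[0,1]])))
# tops of ends (far edge) z34
A=onz(md,c((380,170),(155,357),7),0);B=onz(md,c((380,170),(112,348),7),0);print("side near end base",A,B,np.linalg.norm(A-B))
A=onz(md,c((380,170),(165,305),7),34);B=onz(md,c((380,170),(292,112),7),34);print("side top",A,B,np.linalg.norm(B-A),np.degrees(np.arctan2(*(A-B)[[0,1]])))
w=lambda p:c((120,55),p,2.1)
F=onz(mw,w((374,158)),48);G=onz(mw,w((356,525)),48);print("fence",F,G,np.linalg.norm(F-G),np.degrees(np.arctan2(-(F-G)[0],(F-G)[1])))
F=onz(mw,w((272,84)),50);G=onz(mw,w((556,100)),50);print("stop top",F,G,np.linalg.norm(F-G),np.degrees(np.arctan2((G-F)[1],(G-F)[0])))
F=onz(mw,w((276,92)),24);G=onz(mw,w((553,110)),24);print("stop bot",F,G,np.linalg.norm(F-G),np.degrees(np.arctan2((G-F)[1],(G-F)[0])))
F=onz(mw,w((47,522)),24);G=onz(mw,w((522,560)),24);print("bed -y edge",F,G,np.linalg.norm(F-G),np.degrees(np.arctan2((G-F)[1],(G-F)[0])))
E
```

```text
scene base [ 510.87465266 -380.3350119     0.        ] [ 474.85785183 -238.70541914    0.        ] 146.13744040252186 -14.268037463527097
side near end base [ 455.62506341 -243.54024067    0.        ] [ 472.4068096  -234.23694523    0.        ] 19.18797309398905
side top [ 453.91567564 -241.77635198   34.        ] [ 494.72919014 -382.92606401   34.        ] 146.93190318217177 -16.127253645367126
fence [578.95480078  80.59019293  48.        ] [ 566.27402363 -100.08216648   48.        ] 181.1168229661174 -4.01481159741075
stop top [535.34834187 111.72470578  50.        ] [658.63023956 105.04137791  50.        ] 123.46292224789649 -3.1030671833226586
stop bot [531.87703269 111.41647113  24.        ] [662.10460626 103.27994451  24.        ] 130.48150820092482 -3.5751525220962157
bed -y edge [ 389.07280472 -112.23186711   24.        ] [ 656.78368521 -134.70228447   24.        ] 268.65225699711004 -4.7978974275388255
```

Call:
arm_command([
  [0.03,0.007,-0.011,0,-0.026,0],
  [0.075,0.018,-0.028,0,-0.065,0],
  [0.125,0.03,-0.047,0,-0.105,0],
  [0.175,0.042,-0.065,0,-0.147,0],
  [0.225,0.054,-0.084,0,-0.19,0],
  [0.27,0.064,-0.1,0,-0.227,0],
  [0.3,0.071,-0.112,0,-0.252,0],
  [0.311,0.074,-0.116,0,-0.262,0],
  [0.311,0.074,-0.116,0,-0.262,0],
  [0.311,0.074,-0.116,0,-0.262,0],
], jaw=-1)

```text
time: 2.1
tool_pos: [484.7, -310.0, 230.3]
tcp_rot: [-90.0, 0.0, -75.0]
ft_force: [-0.3, -0.1, -0.9]
finger_gap: 85.6
```

```bash
python3 - <<'E'
from h import *
s=r.sense();print(s["time"],s["tool_pos"],s["tcp_rot"])
im=r.snapshot("wrist");cv2.imwrite("pics/wrist1.png",im[:,:,::-1])
m=r.camera_model("wrist");print(m["cam_to_world"])
for q in r.spot_point("wrist","end_center")[:3]: print(q["conf"],q["position"],onz(m,q["position"],35))
E
```

```text
2.1 [ 484.66882476 -310.01348146  230.26265623] [-8.99664378e+01  1.03879112e-04 -7.49505870e+01]
[[ 9.65662753e-01  2.49267381e-01  7.32203591e-02  4.66114199e+02]
 [ 2.59798752e-01 -9.26775579e-01 -2.71277782e-01 -2.41361276e+02]
 [ 2.38138545e-04  2.80985407e-01 -9.59712011e-01  3.00886012e+02]
 [ 0.00000000e+00  0.00000000e+00  0.00000000e+00  1.00000000e+00]]
0.95 [138.3, 106.8] [ 325.51979164 -252.06360027   35.        ]
```

View pics/wrist1.png

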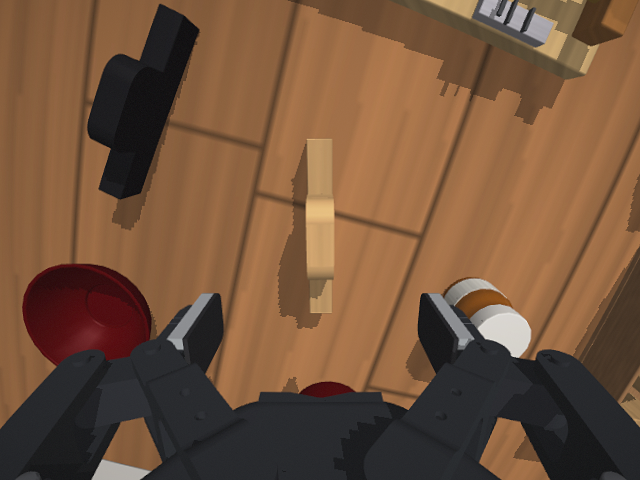

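```bash
python3 - <<'E'
from h import *
m=r.camera_model("wrist")
def L(n,a,z): 
    p=onz(m,a,z);print(n,np.round(p[:2],1));return p[:2]
tl=L("far end L",(306.5,139),34);tr=L("far end R",(331.5,139),34)
bl=L("near end L",(310.5,313),34);br=L("near end R",(331.5,313),34)
d=(tl+tr)/2-(bl+br)/2;print("len",np.linalg.norm(d),"wid",np.linalg.norm(tl-tr),np.linalg.norm(bl-br),"ctr",(tl+tr+bl+br)/4,"yaw",np.degrees(np.arctan2(-d[0],d[1])))
a=L("tab",(306,208),70);b=L("tab",(334,208),70);c=L("t",(306,270),70);e=L("t",(334,270),70)
print((a+b+c+e)/4, np.linalg.norm(a-b))
s=r.sense();R=np.radians(15);ax=np.array([np.cos(R),np.sin(R)]);ay=np.array([-np.sin(R),np.cos(R)])
ctr=(tl+tr+bl+br)/4
for n,px,z in (("bowl",(150,325),40),("bowl c",(87,318),40),("jar top left",(478,333),70),("jar top bottom",(500,360),70),("jar cap centre",(505,333),70)):
    p=onz(m,px,z)[:2];print(n,p,"rel ax/ay",(p-ctr)@ax,(p-ctr)@ay)
E
```

```text
far end L [ 455.7 -243.1]
far end R [ 474.3 -238.1]
near end L [ 496.3 -386.7]
near end R [ 514.4 -381.8]
len 149.18511312035605 wid 19.228748110194527 18.75833772271993 ctr [ 485.15973618 -312.41465629] yaw 15.699199374069146
tab [ 468.4 -288.2]
tab [ 487.4 -283.1]
t [ 480.  -333.4]
t [ 500. -328.]
[ 483.9681679  -308.16832593] 19.645377923629212
bowl [ 359.44361805 -433.81739221] rel ax/ay -152.85378546722077 -84.72831235452132
bowl c [ 301.43836177 -443.31654274] rel ax/ay -211.34112164189403 -78.89092213497173
jar top left [ 626.41487563 -350.51283374] rel ax/ay 126.58145338556442 -73.35953384037909
jar top bottom [ 655.24194933 -369.88589334] rel ax/ay 149.41215158098922 -99.5334681269813
jar cap centre [ 648.25285123 -345.11426513] rel ax/ay 149.07257038278988 -73.79700097951111
```

Wrist view: the tray end sits between (306–331,139) and (311–331,313), and its measured size, 149 × 19 mm, fits. The jar and bowl are more than 120 mm clear. Descending.

Call:
arm_command([
  [0.001,0.015,0.0005,0,-0.006,0],
  [0.0015,0.035,0.0007,0,-0.012,0],
  [0.0017,0.055,0.0008,0,-0.012,0],
  [0.0017,0.075,0.0008,0,-0.012,0],
  [0.0017,0.095,0.0008,0,-0.012,0],
  [0.0017,0.111,0.0008,0,-0.012,0],
  [0.0017,0.12,0.0008,0,-0.012,0],
  [0.0017,0.124,0.0008,0,-0.012,0],
  [0.0017,0.124,0.0008,0,-0.012,0],
  [0.0017,0.124,0.0008,0,-0.012,0],
], jaw=-1)

```text
time: 3.45
tool_pos: [485.7, -312.8, 106.7]
tcp_rot: [-90.0, -0.1, -74.3]
ft_force: [-0.3, -0.1, 0.2]
finger_gap: 85.2
```

Call:
arm_command([
  [0,0,0,0,0,0],
  [0,0,0,0,0,0],
  [0,0,0,0,0,0],
  [0,0,0,0,0,0],
  [0,0,0,0,0,0],
  [0,0,0,0,0,0],
  [0,0,0,0,0,0],
  [0,0,0,0,0,0],
  [0,0,0,0,0,0],
  [0,0,0,0,0,0],
], jaw=1, force=80)

```text
time: 4.7
tool_pos: [485.3, -312.5, 106.1]
tcp_rot: [-90.0, -0.0, -74.3]
ft_force: [-0.6, -0.5, 4.6]
finger_gap: 19.2
```

```bash
python3 - <<'E'
from h import *
s=r.sense();print(s)
im=r.snapshot("wrist");cv2.imwrite("pics/wrist2.png",im[:,:,::-1])
im=r.snapshot("scene");cv2.imwrite("pics/scene2.png",im[150:350,50:450,::-1])
E
```

```text
{'time': 4.7, 'joint_pos': array([-3.78684244e+01,  1.44338844e+01,  9.90798199e+01, -1.97719059e-03,
        6.64656039e+01, -5.35643189e+01]), 'qd': array([ 0.00281908,  0.08657711, -0.00795877,  0.02296991, -0.08201077,
       -0.01255167]), 'joint_efforts': array([ 2.41885995e-01, -5.47037351e+01, -4.19836414e+01,  8.22492060e-02,
       -2.40673358e-02, -1.90574775e-02]), 'tool_pos': array([ 485.32573799, -312.54058297,  106.07557724]), 'tcp_rot': array([-8.99891693e+01, -1.77238372e-02, -7.43033180e+01]), 'ft_force': array([-0.55121287, -0.53032463,  4.60810261]), 'wrist_torque': array([-0.02689285,  0.05047974,  0.02038473]), 'finger_gap': 19.15394106938562}
```

View pics/wrist2.png

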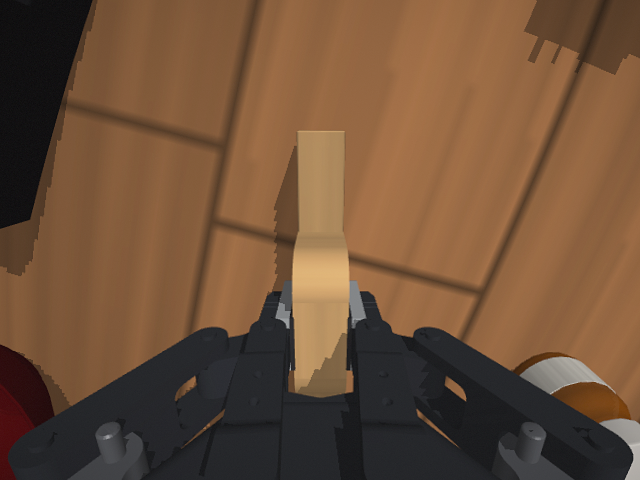

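View pics/scene2.png

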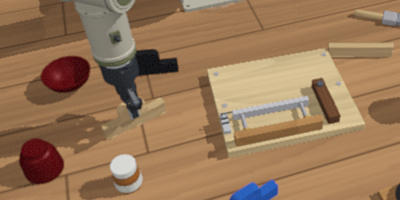

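Gripped: gap is 19.2 mm and the board is still aligned. Next I lift and carry it to above the bed, short of the stop and in front of the fence.

Call:
arm_command([
  [0,-0.01,0,0,0,0],
  [0,-0.03,0,0,0,0],
  [0,-0.055,0,0,0,0],
  [0,-0.078,0,0,0,0],
  [-0.015,-0.09,0.0075,0,0.018,0],
  [-0.05,-0.09,0.025,0,0.06,0],
  [-0.09,-0.09,0.046,0,0.107,0],
  [-0.13,-0.09,0.066,0,0.155,0],
  [-0.17,-0.09,0.0865,0,0.202,0],
  [-0.205,-0.09,0.1043,0,0.244,0],
])

```text
time: 6.05
tool_pos: [530.5, -85.2, 197.3]
tcp_rot: [-89.9, -0.0, -88.3]
ft_force: [0.5, -0.7, -2.0]
finger_gap: 18.8
```

```bash
python3 - <<'E'
from h import *
from scipy.spatial.transform import Rotation as Ro
s=r.sense();print(s["tool_pos"],s["tcp_rot"],s["finger_gap"],s["ft_force"])
# remaining to target from commanded
q=np.radians(15.7);
R0=Ro.from_euler('xyz',[-90,0,-90+15.7],degrees=True).as_matrix()
p0=np.array([485.2,-312.4,106])+R0@np.array([-205,-90,104.3])
R1=R0@Ro.from_rotvec([0,.244,0]).as_matrix()
print("cmd",p0,Ro.from_matrix(R1).as_euler('xyz',degrees=True))
print("tool delta",R1.T@(np.array([548.6,6.0,196])-p0))
E
```

```text
[530.47133783 -85.22567494 197.34595431] [-8.99282978e+01 -1.30066288e-02 -8.83424979e+01] 18.768335797909874 [ 0.46474526 -0.66153123 -1.97371171]
cmd [530.13565773 -86.82456547 196.        ] [-90.          0.        -88.2801702]
tool delta [-9.22285958e+01  9.25270608e-15  2.12418927e+01]
```

Call:
arm_command([
  [-0.025,0,0.006,0,0.03,0],
  [-0.05,0,0.0115,0,0.055,0],
  [-0.072,0,0.0165,0,0.08,0],
  [-0.087,0,0.02,0,0.095,0],
  [-0.092,0,0.021,0,0.1,0],
  [-0.092,0,0.021,0,0.1,0],
  [-0.092,0,0.021,0,0.1,0],
  [-0.092,0,0.021,0,0.1,0],
  [-0.092,0,0.021,0,0.1,0],
  [-0.092,0,0.021,0,0.1,0],
])

```text
time: 7.3
tool_pos: [548.3, 5.5, 195.8]
tcp_rot: [-90.0, -0.0, -94.0]
ft_force: [0.1, -0.1, -1.5]
finger_gap: 19.1
```

```bash
python3 - <<'E'
from h import *
s=r.sense();print(s["tool_pos"],s["tcp_rot"],s["finger_gap"],s["ft_force"])
for c in ("wrist","scene","side"):
    im=r.snapshot(c);cv2.imwrite(f"pics/{c}3.png",im[:,:,::-1])
im=cv2.imread("pics/scene3.png");cv2.imwrite("pics/scene3c.png",cv2.resize(im[170:320,230:430],None,fx=4,fy=4))
E
```

```text
[548.32058708   5.54873134 195.83168817] [-9.00120853e+01 -4.85726684e-04 -9.40270696e+01] 19.132000479078513 [ 0.07041023 -0.14644277 -1.46425176]
```

View pics/wrist3.png

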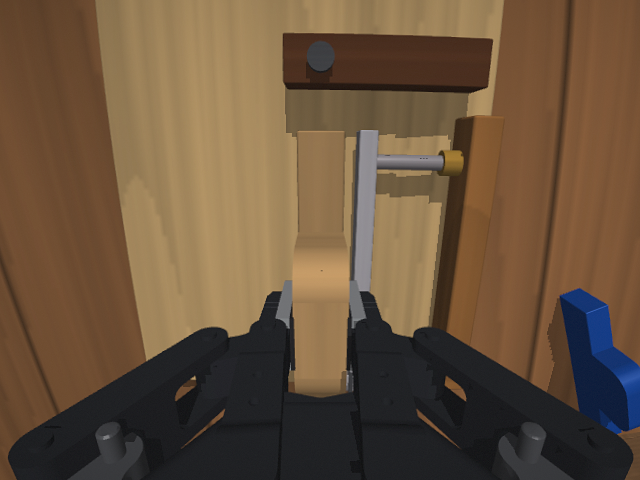

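View pics/scene3c.png

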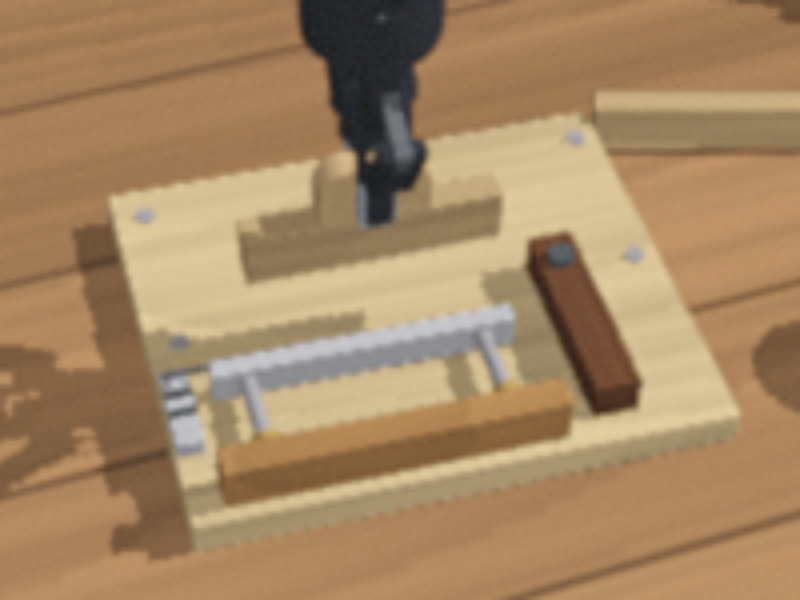

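```bash
python3 - <<'E'
from h import *
im=cv2.imread("pics/wrist3.png")
cv2.imwrite("pics/w3a.png",cv2.resize(im[25:145,270:510],None,fx=3.3,fy=3.3,interpolation=cv2.INTER_CUBIC))
cv2.imwrite("pics/w3b.png",cv2.resize(im[120:300,280:400],None,fx=3.3,fy=3.3,interpolation=cv2.INTER_CUBIC))
E
```

```text
(no output)
```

View pics/w3a.png

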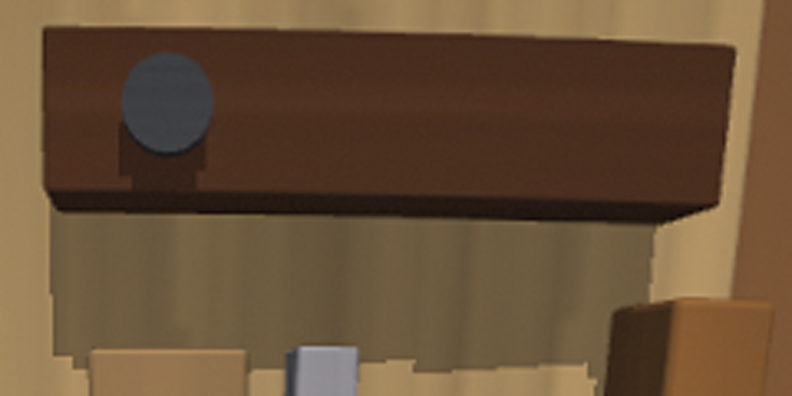

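View pics/w3b.png

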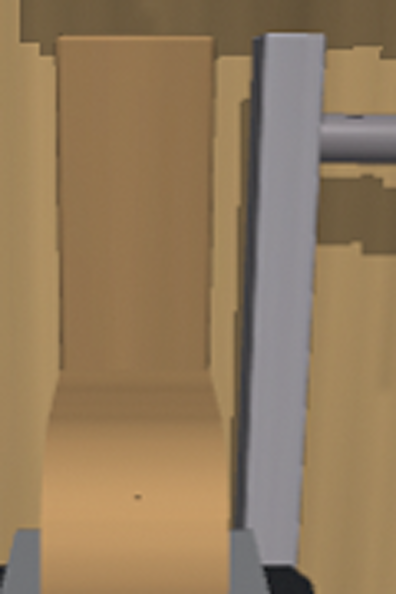

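```bash
python3 - <<'E'
from h import *
m=r.camera_model("wrist")
def c(b,p,f=3.3): return (b[0]+p[0]/f-.5+.5/f, b[1]+p[1]/f-.5+.5/f)
a=lambda p:c((270,25),p); b=lambda p:c((280,120),p)
def ln(n,P,Q,z):
    P=onz(m,P,z);Q=onz(m,Q,z);d=Q-P;print(n,np.round(P[:2],1),np.round(Q[:2],1),"L",round(np.linalg.norm(d),1),"ang",round(np.degrees(np.arctan2(d[1],d[0])),2))
ln("stop near top",a((45,188)),a((718,206)),50)
ln("stop far top",a((43,27)),a((735,47)),50)
ln("stop near bottom",a((60,209)),a((665,223)),24)
ln("fence front top",b((244,530)),b((265,34)),48)
ln("fence back top",b((297,560)),b((324,34)),48)
zb=195.8-106+34
ln("board L end",b((60,368)),b((58,37)),zb)
ln("board R end",b((207,368)),b((212,37)),zb)
ln("board end",b((58,37)),b((212,37)),zb)
E
```

```text
stop near top [533.6 112.5] [657.3 101.9] L 124.2 ang -4.87
stop far top [535.7 139.2] [659.5 129. ] L 124.2 ang -4.74
stop near bottom [533.9 112.5] [658.6 102.1] L 125.2 ang -4.76
fence front top [570.2 -20.1] [578.5  81.2] L 101.7 ang 85.27
fence back top [581.3 -28. ] [589.7  80.5] L 108.8 ang 85.57
board L end [540.7  38.7] [544.2  81. ] L 42.5 ang 85.3
board R end [560.4  37.3] [563.2  79.7] L 42.5 ang 86.13
board end [544.2  81. ] [563.2  79.7] L 19.1 ang -4.03
```

The jig's yaw is about −4.8° from both the stop and the fence, and the board is at −4.1°, so I correct 0.8° while lowering. The gap to the stop is about 30 mm, and to the fence about 15 mm.

Call:
arm_command([
  [0,0.01,0,0,0.006,0],
  [0,0.022,0,0,0.013,0],
  [0,0.034,0,0,0.013,0],
  [0,0.044,0,0,0.013,0],
  [0,0.053,0,0,0.013,0],
  [0,0.059,0,0,0.013,0],
  [0,0.062,0,0,0.013,0],
  [0,0.063,0,0,0.013,0],
  [0,0.063,0,0,0.013,0],
  [0,0.063,0,0,0.013,0],
])

```text
time: 8.7
tool_pos: [548.6, 5.7, 133.3]
tcp_rot: [-90.0, -0.0, -94.8]
ft_force: [-0.2, -0.0, -1.2]
finger_gap: 18.7
```

```bash
python3 - <<'E'
from h import *
for i in range(1):
    s=r.sense();print(s["tool_pos"],s["tcp_rot"],s["finger_gap"],s["ft_force"],s["wrist_torque"])
E
```

```text
[548.61637352   5.73976976 133.26624987] [-8.99640428e+01 -2.42761247e-04 -9.47527522e+01] 18.68019767739182 [-0.17971455 -0.02686671 -1.21148148] [-0.0285562  -0.01982727 -0.05433237]
```

Call:
arm_command([
  [0,0.0005,0,0,0,0],
  [0,0.001,0,0,0,0],
  [0,0.0015,0,0,0,0],
  [0,0.002,0,0,0,0],
  [0,0.0025,0,0,0,0],
  [0,0.003,0,0,0,0],
  [0,0.003,0,0,0,0],
  [0,0.003,0,0,0,0],
  [0,0.003,0,0,0,0],
  [0,0.003,0,0,0,0],
])

```text
time: 9.95
tool_pos: [548.4, 5.8, 130.1]
tcp_rot: [-90.0, 0.0, -94.8]
ft_force: [-2.6, -0.5, 4.2]
finger_gap: 18.9
```

The bed is felt at 4.2 N. Sliding toward the stop.

Call:
arm_command([
  [-0.002,0,0,0,0,0],
  [-0.005,0,0,0,0,0],
  [-0.008,0,0,0,0,0],
  [-0.011,0,0,0,0,0],
  [-0.014,0,0,0,0,0],
  [-0.017,0,0,0,0,0],
  [-0.02,0,0,0,0,0],
  [-0.023,0,0,0,0,0],
  [-0.0245,0,0,0,0,0],
  [-0.025,0,0,0,0,0],
])

```text
time: 11.2
tool_pos: [550.6, 30.8, 130.1]
tcp_rot: [-90.0, -0.0, -94.7]
ft_force: [-0.8, -5.4, 4.8]
finger_gap: 18.7
```

```bash
python3 - <<'E'
from h import *
s=r.sense();print(s["tool_pos"],s["tcp_rot"],s["finger_gap"],s["ft_force"],s["wrist_torque"])
m=r.camera_model("wrist");im=r.snapshot("wrist");cv2.imwrite("pics/wrist4.png",im[:,:,::-1])
cv2.imwrite("pics/w4.png",cv2.resize(im[0:300,240:540,::-1],None,fx=2,fy=2,interpolation=cv2.INTER_CUBIC))
E
```

```text
[550.60355324  30.75806604 130.08657871] [-8.99801718e+01 -1.09690100e-02 -9.47482230e+01] 18.74609942694839 [-0.77562197 -5.42411072  4.76628802] [-0.66511053  0.01346314 -0.01542064]
```

View pics/w4.png

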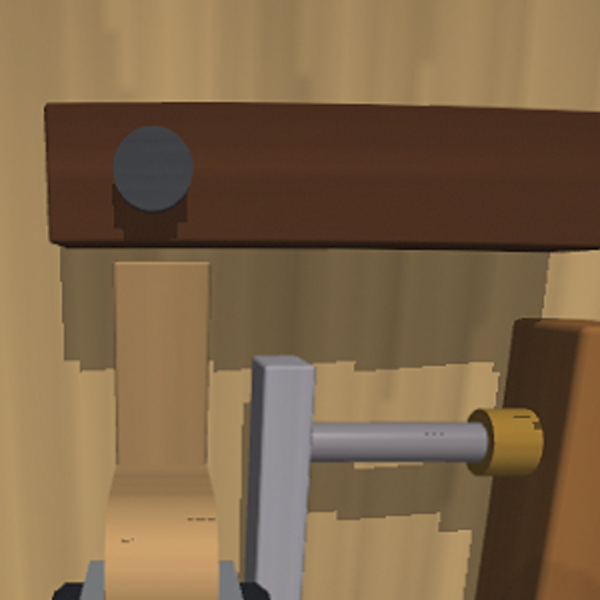

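Call:
arm_command([
  [0,-0.0003,0,0,0,0],
  [-0.0005,-0.0003,0,0,0,0],
  [-0.001,-0.0003,0,0,0,0],
  [-0.0015,-0.0003,0,0,0,0],
  [-0.002,-0.0003,0,0,0,0],
  [-0.0025,-0.0003,0,0,0,0],
  [-0.003,-0.0003,0,0,0,0],
  [-0.003,-0.0003,0,0,0,0],
  [-0.003,-0.0003,0,0,0,0],
  [-0.003,-0.0003,0,0,0,0],
])

```text
time: 12.5
tool_pos: [550.6, 33.8, 130.1]
tcp_rot: [-90.0, 0.0, -94.8]
ft_force: [-0.2, -2.7, 1.5]
finger_gap: 19.0
```

Call:
arm_command([
  [-0.0003,0,0,0,0,0],
  [-0.0006,0,0,0,0,0],
  [-0.0009,0,0,0,0,0],
  [-0.0012,0,0,0,0,0],
  [-0.0015,0,0,0,0,0],
  [-0.0018,0,0,0,0,0],
  [-0.002,0,0,0,0,0],
  [-0.002,0,0,0,0,0],
  [-0.002,0,0,0,0,0],
  [-0.002,0,0,0,0,0],
])

```text
time: 13.75
tool_pos: [550.8, 34.8, 130.2]
tcp_rot: [-90.0, -0.1, -94.8]
ft_force: [-1.9, -7.7, 2.4]
finger_gap: 19.1
```

```bash
python3 - <<'E'
from h import *
s=r.sense();print(s["tool_pos"],s["tcp_rot"],s["finger_gap"],s["ft_force"],s["wrist_torque"])
m=r.camera_model("wrist");im=r.snapshot("wrist")
cv2.imwrite("pics/w5.png",cv2.resize(im[40:240,240:440,::-1],None,fx=3,fy=3,interpolation=cv2.INTER_CUBIC))
E
```

```text
[550.79733466  34.76543844 130.20016509] [-9.00106562e+01 -8.60338946e-02 -9.47647213e+01] 19.13582889775062 [-1.87738217 -7.7110274   2.40333005] [-1.21469042  0.21598705  0.08986773]
```

View pics/w5.png

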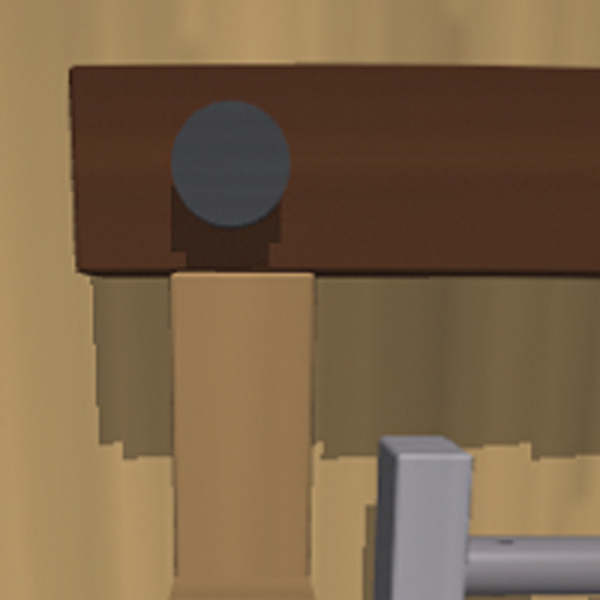

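Call:
arm_command([
  [-0.0002,0,0,0,0,0],
  [-0.0004,0,0,0,0,0],
  [-0.0006,0,0,0,0,0],
  [-0.0006,0,0,0,0,0],
  [-0.0006,0,0,0,0,0],
  [-0.0006,0,0,0,0,0],
  [-0.0006,0,0,0,0,0],
  [-0.0006,0,0,0,0,0],
  [-0.0006,0,0,0,0,0],
  [-0.0006,0,0,0,0,0],
])

```text
time: 15.05
tool_pos: [550.8, 34.9, 130.3]
tcp_rot: [-90.0, -0.1, -94.8]
ft_force: [-0.5, -11.5, 2.4]
finger_gap: 19.1
```

```bash
python3 - <<'E'
from h import *
s=r.sense();print(s["tool_pos"],s["tcp_rot"],s["finger_gap"],s["ft_force"],s["wrist_torque"])
E
```

```text
[550.83935109  34.8577005  130.29080473] [-90.01165821  -0.13419555 -94.77172307] 19.13647547306634 [ -0.5306279  -11.46002992   2.44782931] [-1.56166932  0.27821106  0.13573935]
```

The stop is confirmed: motion is blocked at y≈34.9 and the force rose to 11.5 N. I ease the preload a little and approach the fence.

Call:
arm_command([
  [0.0004,0,0.0005,0,0,0],
  [0.0004,0,0.002,0,0,0],
  [0.0004,0,0.004,0,0,0],
  [0.0004,0,0.006,0,0,0],
  [0.0004,0,0.008,0,0,0],
  [0.0004,0,0.01,0,0,0],
  [0.0004,0,0.012,0,0,0],
  [0.0004,0,0.0135,0,0,0],
  [0.0004,0,0.014,0,0,0],
  [0.0004,0,0.014,0,0,0],
])

```text
time: 16.3
tool_pos: [561.8, 33.9, 130.1]
tcp_rot: [-90.5, -0.1, -94.7]
ft_force: [-20.5, -8.6, 20.3]
finger_gap: 19.3
```

```bash
python3 - <<'E'
from h import *
s=r.sense();print(s["tool_pos"],s["tcp_rot"],s["finger_gap"],s["ft_force"],s["wrist_torque"])
m=r.camera_model("wrist");im=r.snapshot("wrist")
cv2.imwrite("pics/w6.png",cv2.resize(im[60:360,240:440,::-1],None,fx=2,fy=2,interpolation=cv2.INTER_CUBIC))
im=r.snapshot("scene");cv2.imwrite("pics/s6.png",cv2.resize(im[200:300,250:400,::-1],None,fx=5,fy=5,interpolation=cv2.INTER_CUBIC))
E
```

```text
[561.81984484  33.85588379 130.13592448] [-90.4682132   -0.13496207 -94.71724411] 19.275908783709944 [-20.48737112  -8.57943481  20.27822332] [-1.05531192  3.88695925  0.50184708]
```

View pics/w6.png

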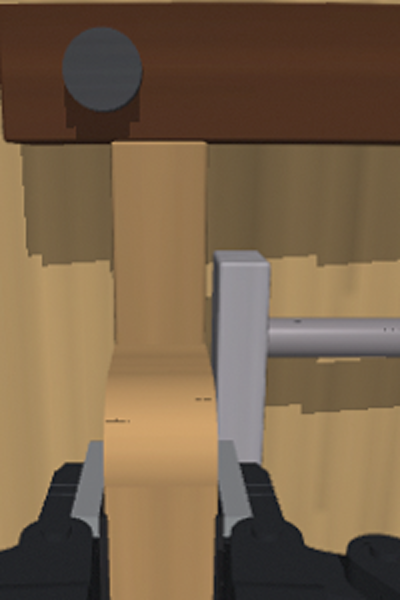

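View pics/s6.png

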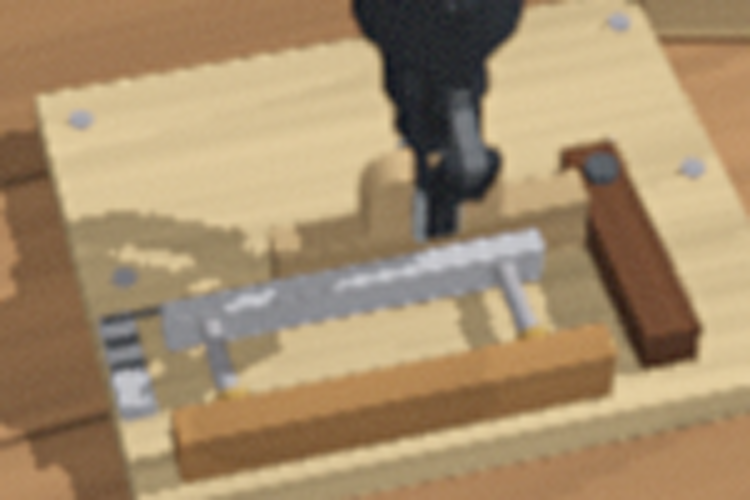

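The bed friction jammed it: Fx is −20 N and Fz is +20 N, and the fence hasn't been reached. I'll lighten the bed contact.

Call:
arm_command([
  [0,-0.0003,-0.001,0,0,0],
  [0,-0.0005,-0.002,0,0,0],
  [0,-0.0006,-0.0025,0,0,0],
  [0,-0.0006,-0.0025,0,0,0],
  [0,-0.0006,-0.0025,0,0,0],
  [0,-0.0006,-0.0025,0,0,0],
  [0,-0.0006,-0.0025,0,0,0],
  [0,-0.0006,-0.0025,0,0,0],
  [0,-0.0006,-0.0025,0,0,0],
  [0,-0.0006,-0.0025,0,0,0],
])

```text
time: 17.65
tool_pos: [561.2, 33.9, 130.2]
tcp_rot: [-90.2, -0.1, -94.7]
ft_force: [-5.5, -8.5, 4.1]
finger_gap: 18.7
```

```bash
python3 - <<'E'
from h import *
s=r.sense();print(s["tool_pos"],s["tcp_rot"],s["finger_gap"],s["ft_force"],s["wrist_torque"])
im=r.snapshot("side");cv2.imwrite("pics/d7.png",cv2.resize(im[180:290,240:400,::-1],None,fx=5,fy=5,interpolation=cv2.INTER_CUBIC))
E
```

```text
[561.15619621  33.94288049 130.21880682] [-90.17802297  -0.11149307 -94.74350626] 18.720811975813415 [-5.5103874  -8.47510714  4.12399771] [-1.16936041  1.05176171  0.39940764]
```

View pics/d7.png

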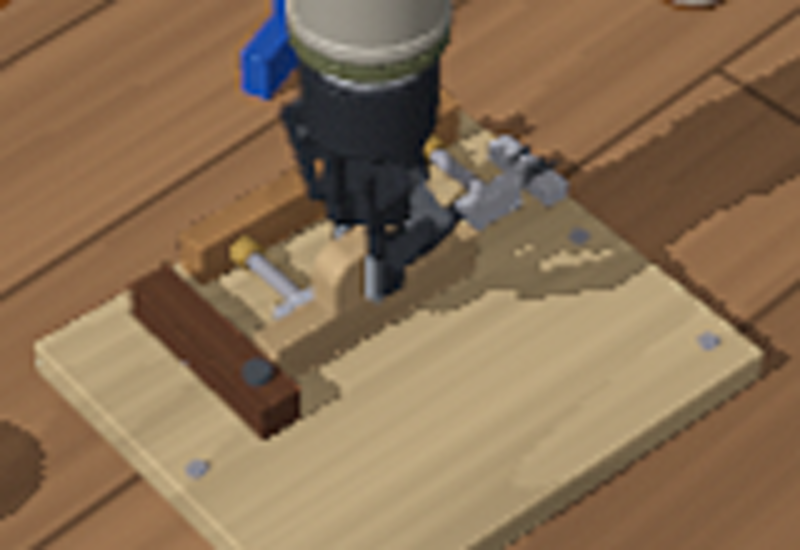

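Call:
arm_command([
  [0,-0.0003,0,0,0,0],
  [0,-0.0006,0,0,0,0],
  [0,-0.0006,0,0,0,0],
  [0,-0.0006,0.0005,0,0,0],
  [0,-0.0006,0.001,0,0,0],
  [0,-0.0006,0.0015,0,0,0],
  [0,-0.0006,0.002,0,0,0],
  [0,-0.0006,0.0025,0,0,0],
  [0,-0.0006,0.003,0,0,0],
  [0,-0.0006,0.003,0,0,0],
])

```text
time: 18.95
tool_pos: [562.9, 33.8, 130.2]
tcp_rot: [-90.4, -0.1, -94.7]
ft_force: [-11.3, -8.3, 6.5]
finger_gap: 19.4
```

```bash
python3 - <<'E'
from h import *
s=r.sense();print(s["tool_pos"],s["tcp_rot"],s["finger_gap"],s["ft_force"],s["wrist_torque"])
E
```

```text
[562.88706604  33.81562018 130.23518284] [-90.36737315  -0.12549345 -94.71695634] 19.36767404874707 [-11.31915456  -8.26975249   6.54978675] [-1.13151793  2.11271403  0.69330978]
```

Call:
arm_command([
  [0,-0.0003,-0.0005,0.002,0,0],
  [0,-0.0006,-0.001,0.004,0,0],
  [0,-0.0008,-0.001,0.006,0,0],
  [0,-0.0008,-0.001,0.006,0,0],
  [0,-0.0008,-0.001,0.006,0,0],
  [0,-0.0008,-0.001,0.006,0,0],
  [0,-0.0008,-0.001,0.006,0,0],
  [0,-0.0008,-0.001,0.006,0,0],
  [0,-0.0008,-0.001,0.006,0,0],
  [0,-0.0008,-0.001,0.006,0,0],
])

```text
time: 20.2
tool_pos: [562.4, 34.0, 130.5]
tcp_rot: [-89.9, -0.1, -94.7]
ft_force: [-5.0, -7.1, -0.4]
finger_gap: 19.1
```

```bash
python3 - <<'E'
from h import *
s=r.sense();print(s["tool_pos"],s["tcp_rot"],s["finger_gap"],s["ft_force"],s["wrist_torque"])
E
```

```text
[562.36128305  33.97006625 130.50101185] [-89.9450649   -0.11000695 -94.73277678] 19.056490344088765 [-5.02361707 -7.119467   -0.44116526] [-1.27503197  0.95130453  0.29859253]
```

Call:
arm_command([
  [0.0002,-0.0001,0.0005,0,0,0],
  [0.0002,-0.0001,0.002,0,0,0],
  [0.0002,-0.0002,0.0035,0,0,0],
  [0.0002,-0.0002,0.005,0,0,0],
  [0.0002,-0.0003,0.0065,0.001,0,0],
  [0.0002,-0.0003,0.008,0.002,0,0],
  [0.0002,-0.0004,0.0095,0.003,0,0],
  [0.0002,-0.0004,0.0105,0.004,0,0],
  [0.0002,-0.0004,0.011,0.004,0,0],
  [0.0002,-0.0004,0.011,0.004,0,0],
])

```text
time: 21.45
tool_pos: [572.4, 33.1, 130.5]
tcp_rot: [-89.9, -0.1, -94.7]
ft_force: [-9.0, -6.3, 1.2]
finger_gap: 19.0
```

```bash
python3 - <<'E'
from h import *
s=r.sense();print(s["tool_pos"],s["tcp_rot"],s["finger_gap"],s["ft_force"],s["wrist_torque"])
im=r.snapshot("wrist");cv2.imwrite("pics/w8.png",cv2.resize(im[60:360,240:440,::-1],None,fx=2,fy=2,interpolation=cv2.INTER_CUBIC))
im=r.snapshot("scene");cv2.imwrite("pics/s8.png",cv2.resize(im[200:300,250:400,::-1],None,fx=5,fy=5,interpolation=cv2.INTER_CUBIC))
E
```

```text
[572.3613242   33.10051189 130.50134064] [-89.86386183  -0.09666335 -94.73366807] 19.026348726674975 [-8.99116433 -6.28877332  1.2001779 ] [-1.13049625  1.72512162  0.29733942]
```

View pics/w8.png

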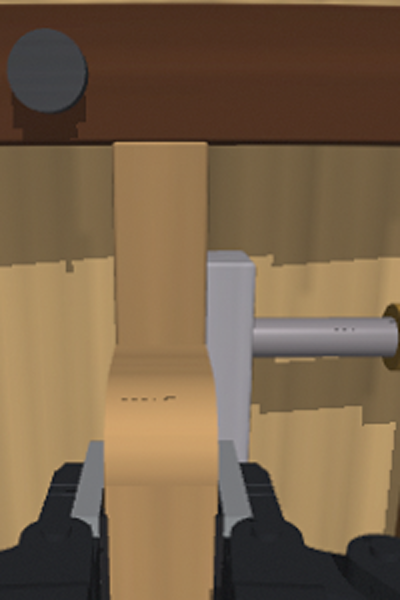

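View pics/s8.png

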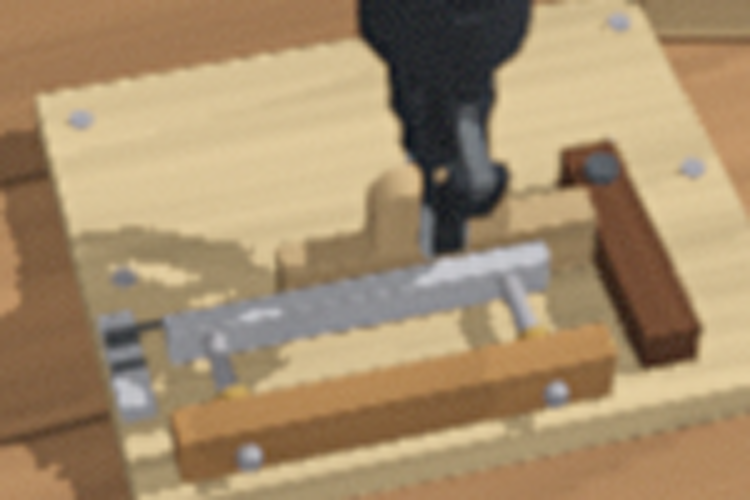

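Fence contact is made, with the pointer about 6 mm in. Pushing further.

Call:
arm_command([
  [0,0,0.0005,0,0,0],
  [0,-0.0001,0.002,0,0,0],
  [0,-0.0001,0.0035,0.001,0,0],
  [0,-0.0001,0.005,0.001,0,0],
  [0,-0.0002,0.0065,0.002,0,0],
  [0,-0.0002,0.008,0.002,0,0],
  [0,-0.0002,0.009,0.003,0,0],
  [0,-0.0002,0.0098,0.003,0,0],
  [0,-0.0002,0.01,0.003,0,0],
  [0,-0.0002,0.01,0.003,0,0],
])

```text
time: 22.8
tool_pos: [581.3, 32.4, 130.5]
tcp_rot: [-89.9, -0.1, -94.7]
ft_force: [-15.0, -4.7, 4.2]
finger_gap: 18.9
```

```bash
python3 - <<'E'
from h import *
s=r.sense();print(s["tool_pos"],s["tcp_rot"],s["finger_gap"],s["ft_force"],s["wrist_torque"])
im=r.snapshot("wrist");cv2.imwrite("pics/wrist9.png",im[:,:,::-1])
cv2.imwrite("pics/w9.png",cv2.resize(im[60:360,240:440,::-1],None,fx=2,fy=2,interpolation=cv2.INTER_CUBIC))
im=r.snapshot("scene");cv2.imwrite("pics/scene9.png",im[:,:,::-1]);cv2.imwrite("pics/s9.png",cv2.resize(im[250:310,260:340,::-1],None,fx=10,fy=10,interpolation=cv2.INTER_CUBIC))
im=r.snapshot("side");cv2.imwrite("pics/d9.png",cv2.resize(im[190:260,270:370,::-1],None,fx=8,fy=8,interpolation=cv2.INTER_CUBIC))
E
```

```text
[581.25973841  32.40105119 130.48148056] [-89.85236921  -0.10085715 -94.72561286] 18.939100850530664 [-15.00402574  -4.70350061   4.21315035] [-1.07346908  2.7118666   0.24337485]
```

View pics/w9.png

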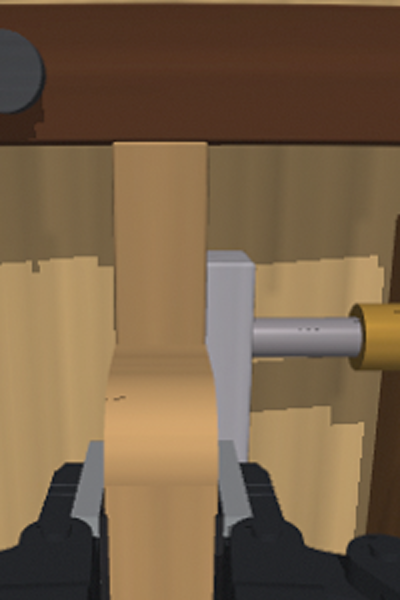

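View pics/s9.png

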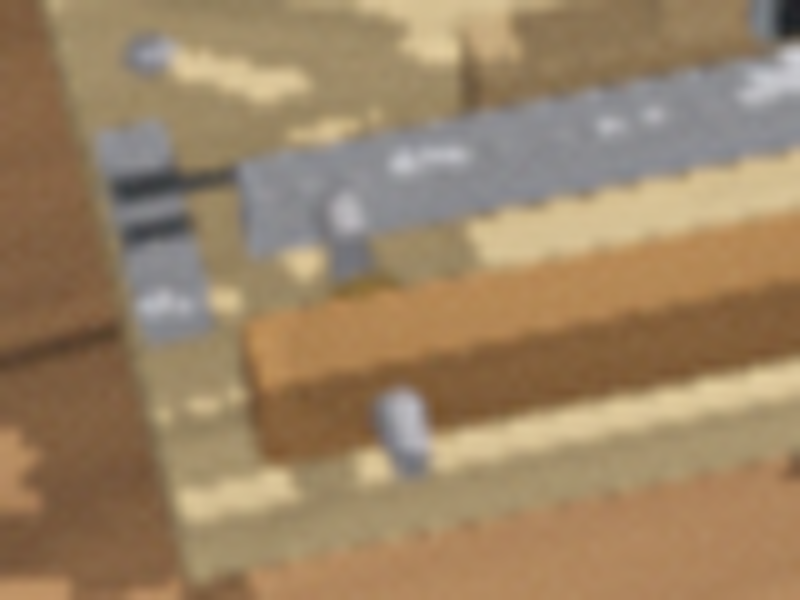

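View pics/d9.png

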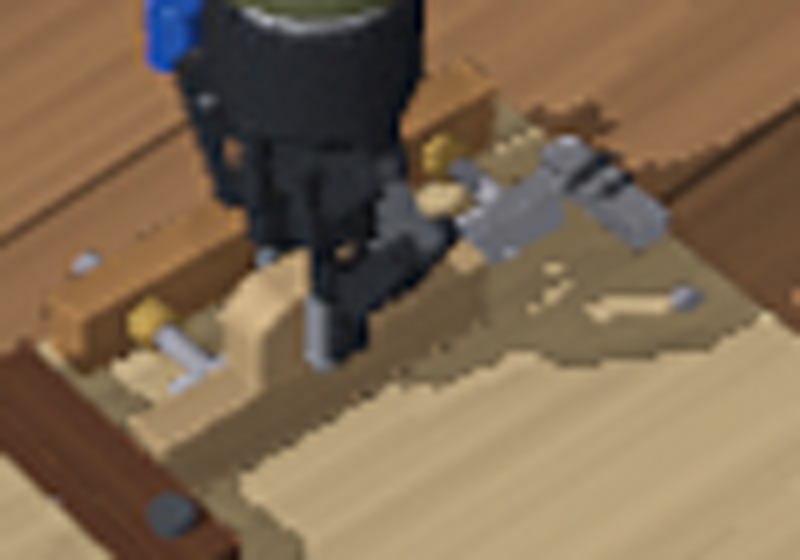

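```bash
python3 - <<'E'
from h import *
import numpy as np
ms=r.camera_model("scene");mw=r.camera_model("wrist")
im=cv2.imread("pics/scene0.png");a=cv2.resize(im[250:310,260:340],None,fx=5,fy=5,interpolation=cv2.INTER_CUBIC)
im=cv2.imread("pics/scene9.png");b=cv2.resize(im[250:310,260:340],None,fx=5,fy=5,interpolation=cv2.INTER_CUBIC)
cv2.imwrite("pics/cmp9.png",np.hstack([a,b]))
im=cv2.imread("pics/wrist0.png");cv2.imwrite("pics/w0s.png",cv2.resize(im[285:335,265:345],None,fx=9,fy=9,interpolation=cv2.INTER_CUBIC))
# stop front edge world check & fence back edge, nut from wrist9
def c(p,f=2,b=(240,60)): return (b[0]+p[0]/f-.25, b[1]+p[1]/f-.25)
A=onz(mw,c((253,335)),48);N=onz(mw,c((352,320)),37);print("fence back top",A,"nut rim",N)
u=np.array([.9965,-.0837])
for p in (A,N): print(p[:2]@u)
print("rest: front",np.array([578.5,81.2])@u,"back",np.array([589.7,80.5])@u, "board face by TCP",np.array([581.26,32.4])@u+10)
E
```

```text
fence back top [605.73052442  61.7713878   48.        ] nut rim [632.3021875   60.62966619  37.        ]
598.4402024250326
625.0144267874614
rest: front 569.6788100000001 back 580.8982000000001 board face by TCP 586.5137100000001
```

View pics/cmp9.png

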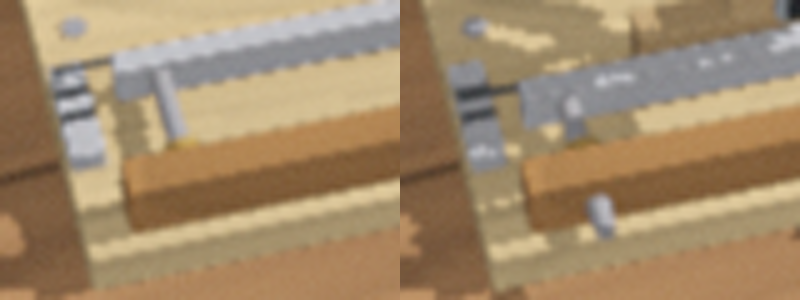

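View pics/w0s.png

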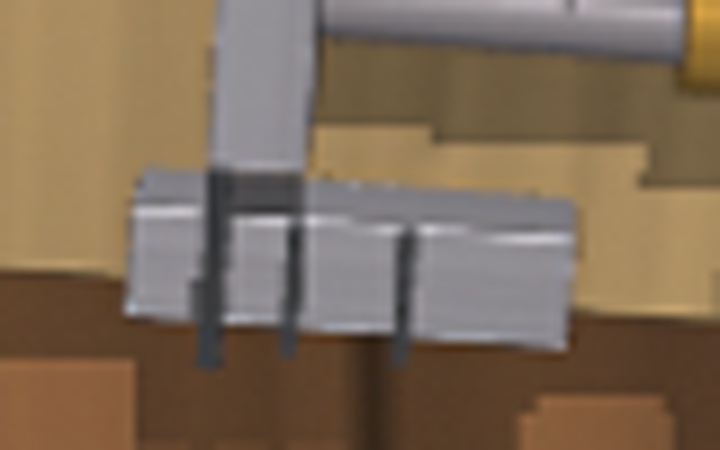

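```bash
python3 - <<'E'
from h import *
ms=r.camera_model("scene")
u=np.array([.9965,-.0837,0]);v=np.array([.0837,.9965,0])
F=np.array([578.5,81.2,48.])-180*v   # -y end front top corner of fence
for q in (0,11,14,17,20,25):
    p=proj(ms,F+q*u)[0]; print(q,np.round((p-np.array([260,250]))*5,1))
# subpixel shift of fence -y end between scene0 and scene9: cross-check using right-end rods etc.
a=cv2.cvtColor(cv2.imread("pics/scene0.png"),cv2.COLOR_BGR2GRAY).astype(np.float32);b=cv2.cvtColor(cv2.imread("pics/scene9.png"),cv2.COLOR_BGR2GRAY).astype(np.float32)
for col in (300,301,302): 
    print(col,a[255:285,col].astype(int).tolist());print(col,b[255:285,col].astype(int).tolist())
E
python3 - <<'E'
import cv2,numpy as np
a=cv2.imread("pics/scene0.png")[255:290,262:302];b=cv2.imread("pics/scene9.png")[255:290,262:302]
cv2.imwrite("pics/cmpn.png",cv2.resize(np.hstack([a,b]),None,fx=10,fy=10,interpolation=cv2.INTER_NEAREST))
E
```

```text
0 [108.1  52.1]
11 [113.   69.8]
14 [114.4  74.6]
17 [115.7  79.5]
20 [117.1  84.4]
25 [119.4  92.6]
300 [196, 195, 202, 198, 197, 191, 155, 137, 140, 140, 139, 152, 177, 188, 186, 188, 188, 184, 188, 193, 192, 190, 187, 164, 143, 139, 141, 140, 138, 140]
300 [159, 143, 140, 139, 139, 135, 132, 128, 134, 150, 179, 193, 164, 143, 140, 141, 137, 138, 137, 141, 138, 137, 134, 128, 138, 144, 143, 142, 140, 139]
301 [194, 184, 193, 195, 196, 194, 159, 141, 139, 140, 142, 159, 183, 188, 187, 189, 188, 186, 190, 191, 190, 190, 190, 168, 145, 140, 140, 141, 137, 138]
301 [171, 148, 142, 143, 137, 135, 136, 132, 137, 145, 168, 177, 156, 141, 140, 141, 138, 136, 139, 137, 139, 138, 138, 136, 142, 142, 143, 142, 140, 140]
302 [193, 186, 190, 194, 194, 182, 151, 139, 140, 138, 139, 150, 181, 188, 186, 188, 187, 186, 191, 193, 191, 191, 190, 165, 143, 140, 141, 138, 139, 134]
302 [192, 161, 141, 139, 136, 138, 137, 138, 139, 153, 177, 165, 149, 141, 142, 139, 136, 135, 137, 140, 136, 138, 141, 141, 143, 143, 142, 140, 141, 136]
```

View pics/cmpn.png

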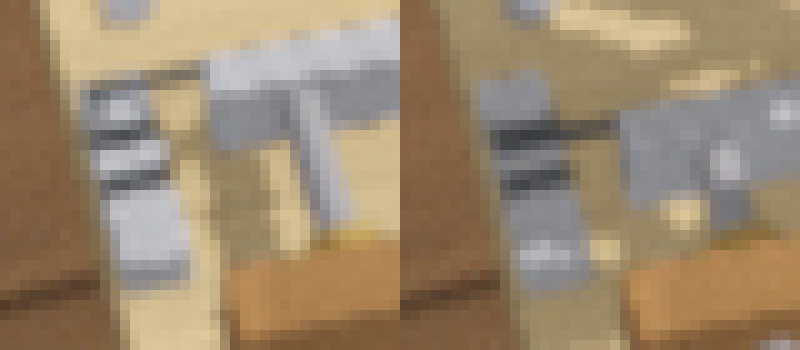

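```bash
python3 - <<'E'
from h import *
im=cv2.imread("pics/wrist3.png");a=cv2.resize(im[125:205,350:480],None,fx=5.5,fy=5.5,interpolation=cv2.INTER_CUBIC)
im=cv2.imread("pics/wrist9.png");b=cv2.resize(im[170:250,340:470],None,fx=5.5,fy=5.5,interpolation=cv2.INTER_CUBIC)
cv2.imwrite("pics/rods.png",cv2.resize(np.vstack([a,b]),None,fx=.65,fy=.65) if 0 else np.vstack([a,b])[:600*2:1][:, :][::1][:880][:, :715][::1] if 0 else cv2.resize(np.vstack([a,b]),(478*1,588)))
print(a.shape)
s0=cv2.cvtColor(cv2.imread("pics/scene0.png"),cv2.COLOR_BGR2GRAY);s9=cv2.cvtColor(cv2.imread("pics/scene9.png"),cv2.COLOR_BGR2GRAY)
for c in (272,274,276,279,281,283): print(c,s0[258:282,c].tolist());print(c,s9[258:282,c].tolist())
E
```

```text
(440, 715, 3)
272 [186, 193, 191, 191, 174, 123, 114, 150, 158, 142, 91, 110, 182, 193, 156, 104, 112, 142, 147, 137, 128, 124, 116, 109]
272 [141, 141, 138, 136, 130, 137, 140, 141, 138, 108, 70, 70, 106, 128, 110, 91, 101, 119, 125, 128, 129, 124, 120, 113]
274 [186, 193, 194, 191, 165, 118, 143, 184, 190, 136, 78, 127, 186, 188, 124, 88, 153, 188, 195, 189, 187, 188, 184, 153]
274 [137, 139, 139, 141, 143, 140, 141, 144, 136, 94, 60, 79, 121, 129, 88, 69, 111, 135, 138, 135, 134, 148, 175, 156]
276 [193, 193, 194, 188, 138, 118, 167, 159, 149, 102, 106, 181, 195, 162, 98, 110, 182, 192, 192, 191, 189, 191, 187, 155]
276 [139, 137, 138, 140, 139, 143, 142, 136, 115, 79, 63, 96, 130, 115, 75, 84, 127, 139, 139, 135, 142, 174, 181, 153]
279 [192, 195, 191, 160, 113, 143, 178, 185, 187, 181, 152, 144, 139, 142, 148, 172, 196, 194, 190, 195, 197, 192, 176, 147]
279 [157, 140, 137, 137, 138, 136, 134, 134, 128, 93, 78, 118, 132, 120, 108, 120, 136, 138, 136, 136, 137, 144, 153, 142]
281 [193, 194, 187, 145, 120, 163, 180, 182, 177, 155, 138, 134, 144, 174, 182, 188, 189, 184, 179, 190, 196, 192, 188, 184]
281 [167, 144, 137, 141, 140, 135, 131, 135, 124, 88, 92, 132, 137, 137, 137, 135, 135, 133, 129, 133, 150, 178, 177, 143]
283 [193, 195, 195, 191, 190, 189, 164, 140, 135, 133, 131, 129, 127, 131, 133, 141, 147, 140, 131, 145, 155, 175, 183, 186]
283 [193, 158, 139, 138, 139, 134, 131, 133, 116, 102, 110, 129, 131, 130, 131, 133, 132, 130, 130, 134, 146, 178, 181, 154]
```

View pics/rods.png

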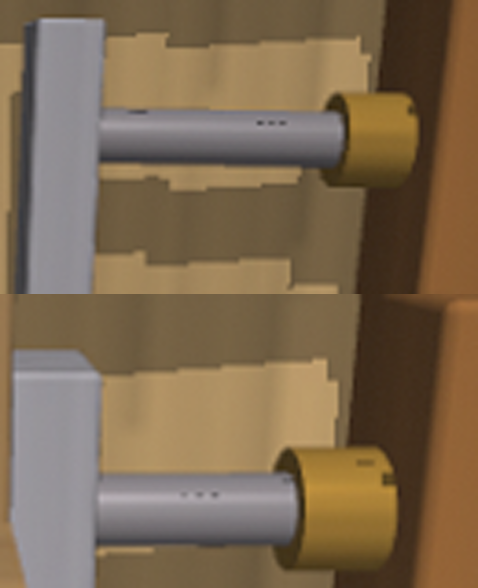

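Fence displacement estimates: about 16.8 mm from the TCP, 17.5 mm from the wrist view of the fence, and 16.6–17.2 mm from the pointer shift in the scene view. Next I check the board's tilt in the grip.

```bash
python3 - <<'E'
from h import *
def g(n): return cv2.cvtColor(cv2.imread(n),cv2.COLOR_BGR2GRAY).astype(float)
def edges(im,rows,c0,c1):
    o=[]
    for y in rows:
        d=np.abs(np.diff(cv2.GaussianBlur(im,(3,3),0.7)[y,c0:c1])); w=d**2
        o.append(c0+.5+(w*np.arange(len(d))).sum()/w.sum())
    return np.median(o)
m=r.camera_model("wrist")
for n in ("wrist2","wrist3","wrist9"):
    i=g(f"pics/{n}.png")
    print(n,"L end",[round(edges(i,range(a,b),291,304),2) for a,b in ((136,160),(180,215))],"R end",[round(edges(i,range(a,b),338,350),2) for a,b in ((136,160),(180,215))],
      "tab L",round(edges(i,range(262,278),286,300),2),"tab R",round(edges(i,range(262,278),343,356),2),
      "end row",round(np.median([131-5+.5+np.average(np.arange(9),weights=np.diff(i[126:136,c])**2) for c in range(303,339)]),2))
E
```

```text
wrist2 L end [np.float64(297.33), np.float64(297.97)] R end [np.float64(343.86), np.float64(342.96)] tab L 291.97 tab R 348.5 end row 130.62
wrist3 L end [np.float64(296.49), np.float64(297.31)] R end [np.float64(344.91), np.float64(343.89)] tab L 291.84 tab R 351.56 end row 130.65
wrist9 L end [np.float64(296.78), np.float64(296.59)] R end [np.float64(342.79), np.float64(343.11)] tab L 291.77 tab R 348.34 end row 130.52
```

The board leans about 0.5° in the grip, its bottom lagging, so I make a small tilt correction and hold.

Call:
arm_command([
  [0,0,0,0.003,0,0],
  [0,0,-0.0002,0.006,0,0],
  [0,0,-0.0003,0.009,0,0],
  [0,0,-0.0003,0.009,0,0],
  [0,0,-0.0003,0.009,0,0],
  [0,0,-0.0003,0.009,0,0],
  [0,0,-0.0003,0.009,0,0],
  [0,0,-0.0003,0.009,0,0],
  [0,0,-0.0003,0.009,0,0],
  [0,0,-0.0003,0.009,0,0],
])

```text
time: 24.2
tool_pos: [580.9, 32.4, 130.4]
tcp_rot: [-89.3, -0.1, -94.7]
ft_force: [-15.0, -5.2, 5.5]
finger_gap: 19.5
```

```bash
python3 - <<'E'
from h import *
s=r.sense();print(s["tool_pos"],s["tcp_rot"],s["finger_gap"],s["ft_force"],s["wrist_torque"])
im=r.snapshot("wrist");cv2.imwrite("pics/wrist10.png",im[:,:,::-1]);m=r.camera_model("wrist")
im2=r.snapshot("scene");cv2.imwrite("pics/scene10.png",im2[:,:,::-1]);
s9=cv2.cvtColor(im2,cv2.COLOR_RGB2GRAY)
for c in (279,280,281,282): print(c,s9[262:274,c].tolist())
i=cv2.cvtColor(im,cv2.COLOR_RGB2GRAY).astype(float)
def edges(im,rows,c0,c1):
    o=[]
    for y in rows:
        d=np.abs(np.diff(cv2.GaussianBlur(im,(3,3),0.7)[y,c0:c1])); w=d**2
        o.append(c0+.5+(w*np.arange(len(d))).sum()/w.sum())
    return round(float(np.median(o)),2)
print([edges(i,range(a,b),291,304) for a,b in ((136,160),(180,215))],[edges(i,range(a,b),338,350) for a,b in ((136,160),(180,215))],edges(i,range(262,278),286,300),edges(i,range(262,278),343,356))
cv2.imwrite("pics/w10.png",np.hstack([cv2.resize(im[60:360,240:440,::-1],None,fx=2,fy=2),cv2.resize(im2[250:310,262:302,::-1],(400,600),interpolation=cv2.INTER_CUBIC)]))
E
```

```text
[580.88025508  32.37736386 130.3968114 ] [-89.34827934  -0.10512723 -94.73071396] 19.486927630978688 [-14.99815425  -5.172095     5.52589763] [-1.07859815  2.94663698  0.24953057]
279 [139, 137, 133, 135, 130, 102, 80, 109, 131, 124, 109, 117]
280 [139, 136, 131, 132, 128, 95, 78, 116, 135, 134, 132, 132]
281 [140, 134, 134, 137, 129, 89, 83, 126, 136, 137, 137, 136]
282 [139, 134, 130, 133, 122, 87, 93, 129, 136, 136, 134, 136]
[296.76, 296.44] [342.78, 343.1] 291.75 348.33
```

View pics/w10.png

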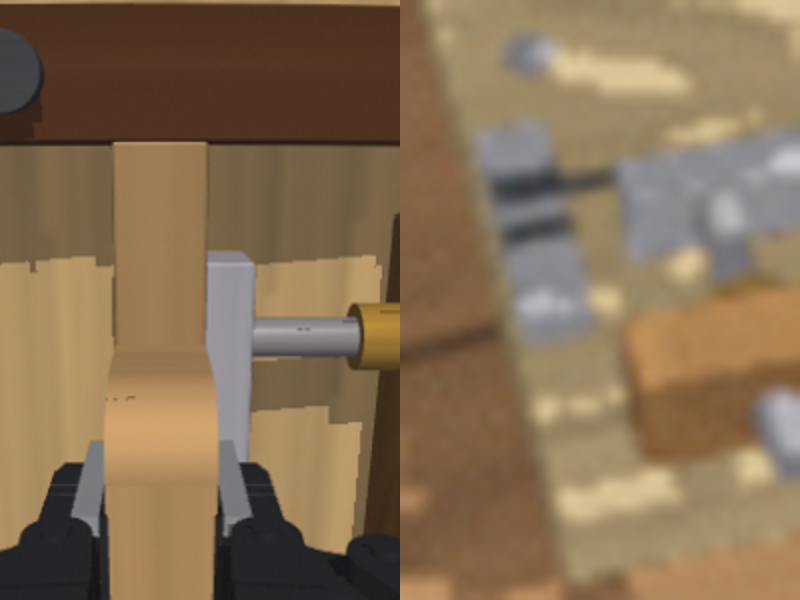

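Fence at about 17.2 mm, or roughly 10.3 N, between the ridges at 11 and 25. The board is at the stop, on the bed and gripped. One last steadiness check, then I hand in.

Call:
arm_command([
  [0,0,0,0,0,0],
  [0,0,0,0,0,0],
  [0,0,0,0,0,0],
  [0,0,0,0,0,0],
  [0,0,0,0,0,0],
  [0,0,0,0,0,0],
  [0,0,0,0,0,0],
  [0,0,0,0,0,0],
  [0,0,0,0,0,0],
  [0,0,0,0,0,0],
])

```text
time: 25.55
tool_pos: [580.9, 32.4, 130.4]
tcp_rot: [-89.3, -0.1, -94.7]
ft_force: [-15.2, -5.1, 4.5]
finger_gap: 18.9
```

```bash
python3 - <<'E'
from h import *
s=r.sense();print(s["time"],s["tool_pos"],s["tcp_rot"],s["finger_gap"],s["ft_force"])
print(r.hand_in())
E
```

```text
25.55 [580.8979103   32.41275205 130.41532221] [-89.34578069  -0.104433   -94.72364278] 18.94788325376823 [-15.23834075  -5.10256158   4.51281839]
the job is handed in; nothing more can be done
None
```

The tray end is standing on the bed at the end stop, pressed against the sprung fence, and the gripper still holds it. I handed the job in at 25.6 s, with the readings steady over the last 1.25 s.

- **Stop:** I slid the board along the bed until it butted. It stopped moving at y ≈ 34.9 mm and the force rose to 11.5 N. A force of about 5 N toward the stop remained at the end.
- **Push:** The fence is about 17 mm back, which is about 10 N by its spring rate. Its pointer lies between the 11 and 25 mm ridges. The arm's last position and the pointer's shift in the scene camera agreed on this; the wrist camera had given 17.5 mm just before the last small correction.
- **Other things:** I did not touch the strip, cups or anything else on the bench.

**What did not go cleanly or disagreed:**
- **Jam on the bed:** Friction stopped the board partway to the fence, with about 20 N both against the push and upward. I raised the arm slightly to free it and carried on, with the board still at the stop.
- **Wrist force:** It reads about 15 N along the push rather than 10. I put the extra down to friction at the stop and on the bed.
- **Tilt:** I could only check the board's lean to about half a degree. A small tilt correction at the end did not change how it sat in the grip.

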